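# Find the tin that rattles and hold it out

### The arm

A 6-joint arm with a two-finger parallel gripper is mounted at the origin on the work surface. World frame = base frame: x ahead of the robot, y to its left, z up, the work surface at z = 0. Lengths are in m, angles in rad, forces in N, time in s.
With the tool pointing down it reaches from about 0.35 to 0.975 m from the base axis. Payload 4.9 kg.
Tool frame: the origin (TCP) lies at the very end of the fingers, on their centre line; the grasp point (between the pads) lies ctrl.grip_point_offset behind it (ctrl.grip_point_offset is the distance from the TCP to the grasp point, in m); z points along the fingers, y is the line along which they close (so a half turn about z gives the same grasp; the last joint's range is limited). The gripper opens to 85 mm and grips with 20 to 120 N. Pads are 22 mm wide; open, the fingers measure 114 mm over their backs; the gripper's body (76 mm by 85 mm) begins 54 mm behind the grasp point. The pads swing forward as they close: fully open they stand 13 mm farther back than shut.
Start: joints at [-1.37, 0.053, 1.613, -0, 1.476, -0.119], TCP at [0.196, -0.593, 0.231] pointing down, gripper open.
Joint ranges: [-3.01, 3.01], [-1.01, 2.22], [0.06, 2.58], [-1.02, 4.17], [0.09, 2.62], [-3.14, 3.14]. Speed limits (rad/s): [2.57, 2.57, 3.14, 3.14, 3.14, 3.14].

### API

Orientations are given as a rotation vector (axis times angle).
In Python, from station import ctrl gives the robot as it stands. The module is installed in compiled form; this text tells all that it offers.
- The arm moves only by the tool drive_tool, never from a script. Its argument "steps" is a list of rows, each an object with "translation": the shift along the tool's x, y, z normalised to -1 to 1, where 1 is 4 cm, a list of three; "angular": the turn, a rotation vector about the tool's x, y, z normalised to -1 to 1, where 1 is 8 degrees, a list of three; "gripper": the opening, from 0 (shut) to 1 (fully open). In form: [{"translation": [dx, dy, dz], "angular": [wx, wy, wz], "gripper": gripper}, ...]. A call has 1 to 8 rows; each row shifts and turns the commanded pose from where the row before left it, along the tool's axes as they then stand; what a row does not reach is not made up. A row lasts 1/8 s, in which the tool goes at most 62.5 mm and 10.7 degrees, less where a joint would pass 70% of its speed; a pose out of reach is approached as far as the arm can. A call with a number of a shift or a turn outside -1 to 1 is refused whole. A call with a gripper value outside its range is refused whole. The fingers move at their own pace and stop on an object; "force" is the grip in N (left out, the last holds). Time passes only in rows, so rows that do not move let the fingers close. It gives the time, the measured TCP pose, the force, the opening and the grip force at its end, in the units of the state.
- ctrl.get_obs(): the state, without advancing time (a new reading comes with each control period).
- ctrl.get_image(name): name is "side" or "top"; returns a dict with "color" (420x560x3 uint8, red, green, blue), "depth" (420x560 float32, m along the optical axis (not along the pixel's ray), 0 where there is no reading), "fx", "fy", "cx", "cy" (pixels), "R" (3x3) and "t" (3): a world point X has camera coordinates R X + t. Camera axes: x right, y down, z forward; pixel columns grow to the right and rows downward; lengths in m; the calibration is good to about 2 mm. A picture is of the moment at which its call begins.
- ctrl.finish_job(): hands the job in; it is judged then, once.
The state is a dict: "t": time; "q": joint angles; "dq": joint speeds; "effort": joint torques, N m; "tool_pos": TCP position; "tool_rot": TCP orientation; "contact_force": force on the tool from outside, world axes, zero at the start; "wrist_torque": the same for the moment, N m; "opening": finger opening in m; "grip_force": force on a finger pad.
Only numpy, scipy, OpenCV 4.12 (cv2) and the standard library are available. Lean on these libraries where they do the work, as an engineer would, in place of code of your own. Each camera call takes 0.05 s, during which the arm holds its last target. There are 200 camera calls.

### The job

One of the three closed tins in the wooden rack has a loose part in it: lift the tins out and shake or rock them end to end, one at a time, until you find the one that rattles, laying each silent tin you took out back flat and square in a pocket of the rack. Hold the rattling tin out level, its underside about 15 cm above the bench over the middle of the round cork mat, and finish while still holding it there; leave everything else on the bench where it is.

Things in the scene. Friction and masses are not known exactly. Their poses are not given: they have to be found in the camera images.
- tin_a: plain sealed metal tin, one of three alike: 120 long (x) x 46 wide (y) x 36 mm high; origin: centre of underside. Starts flat in the left pocket. 0.17-0.35 kg whatever is in it. One tin (any of them) also has a loose 130 g block inside that slides freely 40 mm either way along the length, once tipped over 10 degrees or shaken lengthwise, and knocks at the ends; the others hold nothing loose
- tin_b: plain sealed metal tin, one of three alike: 120 long (x) x 46 wide (y) x 36 mm high; origin: centre of underside. Starts flat in the middle pocket. 0.17-0.35 kg whatever is in it. One tin (any of them) also has a loose 130 g block inside that slides freely 40 mm either way along the length, once tipped over 10 degrees or shaken lengthwise, and knocks at the ends; the others hold nothing loose
- tin_c: plain sealed metal tin, one of three alike: 120 long (x) x 46 wide (y) x 36 mm high; origin: centre of underside. Starts flat in the right pocket. 0.17-0.35 kg whatever is in it. One tin (any of them) also has a loose 130 g block inside that slides freely 40 mm either way along the length, once tipped over 10 degrees or shaken lengthwise, and knocks at the ends; the others hold nothing loose
- rack: fixed wooden rack, 170 (x) x 310 (y) mm: a 12 mm base board with three pockets side by side, 100 mm apart along y. A pocket is 125 (x) x 51 (y) mm, edged by lips 10 mm high above the board, 8 mm thick; the side lips are missing over the middle 65 mm (finger notches). Origin: centre of its underside
- pocket_left (a point): centre of the floor of the left (+y of the rack) pocket, 12 mm above the bench; a seated tin's origin lies here, within the 2.5 mm play; axes as the rack's
- pocket_middle (a point): centre of the floor of the middle pocket, 12 mm above the bench; a seated tin's origin lies here, within the 2.5 mm play; axes as the rack's
- pocket_right (a point): centre of the floor of the right (-y of the rack) pocket, 12 mm above the bench; a seated tin's origin lies here, within the 2.5 mm play; axes as the rack's
- mat: fixed round cork mat, 120 mm across, 3 mm thick, lying on the bench to the left of the rack. Origin at the centre of its underside.
- tube: a short upright length of grey plastic tube, 60 mm across, 45 mm tall; origin at the centre of its underside; a loose bystander, to be left alone
- barrel: a black open lens barrel standing on end, 56 mm across, 46 mm tall; origin at the centre of its underside; a loose bystander, to be left alone
- jig: a small pale wooden U-shaped jig block, 50 x 60 x 38 mm; origin at the centre of its underside; a loose bystander, to be left alone
- driver: a wooden-handled screwdriver lying down, 160 mm long; origin near its middle; a loose bystander, to be left alone
- loupe: a black eye loupe standing up, 42 mm across, 36 mm tall; origin at the centre of its underside; a loose bystander, to be left alone
- lens_ring: a flat dark steel ring, 68 mm across, 10 mm thick; origin at the centre of its underside; a loose bystander, to be left alone
- bush: a brass bush standing on end, 26 mm across, 30 mm tall; origin at the centre of its underside; a loose bystander, to be left alone
There are look-alikes about, which are no part of the job. What is shaped like the tin_a but purple or red is not meant.

How it is judged:
On the way:
1. the rattling tin has been lifted clear of the rack and shaken or rocked, so that its loose part slid to an end (((distance between slug_c0 and tin_a below 0.07 m and height (world z) of tin_a above 0.045 m and (x of slug_c0 in the frame of tin_a above 0.024 m or x of slug_c0 in the frame of tin_a below -0.024 m)) or (distance between slug_c0 and tin_b below 0.07 m and height (world z) of tin_b above 0.045 m and (x of slug_c0 in the frame of tin_b above 0.024 m or x of slug_c0 in the frame of tin_b below -0.024 m)) or (distance between slug_c0 and tin_c below 0.07 m and height (world z) of tin_c above 0.045 m and (x of slug_c0 in the frame of tin_c above 0.024 m or x of slug_c0 in the frame of tin_c below -0.024 m)))).
At the end, for the whole second after the job is handed in: Rattling tin still in the fingers, at rest, level to 0.2 rad, underside 100-200 mm above the bench, centre within 45 mm of the mat centre (horizontally); other tins at rest in pockets: within 8 mm of centre, 4 mm of the floor, tilt under 0.06 rad, square to 0.1 rad (((distance between slug_c0 and tin_a below 0.07 m and height (world z) of tin_a between 0.1 and 0.2 m and horizontal distance between tin_a and mat below 0.045 m and angle between tin_a's own z axis and vertical below 0.2 rad and linear speed of tin_a below 0.03 m/s and contact force between tin_a and the fingers above 2 N and angle between each of tin_b, tin_c's own z axis and vertical below 0.06 rad and angle between the x axis of each of tin_b, tin_c and the x axis of rack, either way round below 0.1 rad and linear speed of each of tin_b, tin_c below 0.02 m/s and ((horizontal distance between tin_b and pocket_left below 0.008 m and z of tin_b in the frame of pocket_left between -0.003 and 0.004 m) or (horizontal distance between tin_b and pocket_middle below 0.008 m and z of tin_b in the frame of pocket_middle between -0.003 and 0.004 m) or (horizontal distance between tin_b and pocket_right below 0.008 m and z of tin_b in the frame of pocket_right between -0.003 and 0.004 m)) and ((horizontal distance between tin_c and pocket_left below 0.008 m and z of tin_c in the frame of pocket_left between -0.003 and 0.004 m) or (horizontal distance between tin_c and pocket_middle below 0.008 m and z of tin_c in the frame of pocket_middle between -0.003 and 0.004 m) or (horizontal distance between tin_c and pocket_right below 0.008 m and z of tin_c in the frame of pocket_right between -0.003 and 0.004 m))) or (distance between slug_c0 and tin_b below 0.07 m and height (world z) of tin_b between 0.1 and 0.2 m and horizontal distance between tin_b and mat below 0.045 m and angle between tin_b's own z axis and vertical below 0.2 rad and linear speed of tin_b below 0.03 m/s and contact force between tin_b and the fingers above 2 N and angle between each of tin_a, tin_c's own z axis and vertical below 0.06 rad and angle between the x axis of each of tin_a, tin_c and the x axis of rack, either way round below 0.1 rad and linear speed of each of tin_a, tin_c below 0.02 m/s and ((horizontal distance between tin_a and pocket_left below 0.008 m and z of tin_a in the frame of pocket_left between -0.003 and 0.004 m) or (horizontal distance between tin_a and pocket_middle below 0.008 m and z of tin_a in the frame of pocket_middle between -0.003 and 0.004 m) or (horizontal distance between tin_a and pocket_right below 0.008 m and z of tin_a in the frame of pocket_right between -0.003 and 0.004 m)) and ((horizontal distance between tin_c and pocket_left below 0.008 m and z of tin_c in the frame of pocket_left between -0.003 and 0.004 m) or (horizontal distance between tin_c and pocket_middle below 0.008 m and z of tin_c in the frame of pocket_middle between -0.003 and 0.004 m) or (horizontal distance between tin_c and pocket_right below 0.008 m and z of tin_c in the frame of pocket_right between -0.003 and 0.004 m))) or (distance between slug_c0 and tin_c below 0.07 m and height (world z) of tin_c between 0.1 and 0.2 m and horizontal distance between tin_c and mat below 0.045 m and angle between tin_c's own z axis and vertical below 0.2 rad and linear speed of tin_c below 0.03 m/s and contact force between tin_c and the fingers above 2 N and angle between each of tin_a, tin_b's own z axis and vertical below 0.06 rad and angle between the x axis of each of tin_a, tin_b and the x axis of rack, either way round below 0.1 rad and linear speed of each of tin_a, tin_b below 0.02 m/s and ((horizontal distance between tin_a and pocket_left below 0.008 m and z of tin_a in the frame of pocket_left between -0.003 and 0.004 m) or (horizontal distance between tin_a and pocket_middle below 0.008 m and z of tin_a in the frame of pocket_middle between -0.003 and 0.004 m) or (horizontal distance between tin_a and pocket_right below 0.008 m and z of tin_a in the frame of pocket_right between -0.003 and 0.004 m)) and ((horizontal distance between tin_b and pocket_left below 0.008 m and z of tin_b in the frame of pocket_left between -0.003 and 0.004 m) or (horizontal distance between tin_b and pocket_middle below 0.008 m and z of tin_b in the frame of pocket_middle between -0.003 and 0.004 m) or (horizontal distance between tin_b and pocket_right below 0.008 m and z of tin_b in the frame of pocket_right between -0.003 and 0.004 m))))); the arm keeps its last pose, push and grip.
It fails at once if a bystander is pushed more than 30 mm from its place (distance of any of tube, barrel, jig, driver, loupe, lens_ring, bush from where it was at the start of the episode above 0.03 m).
It also fails if it takes over 72 s, if anything falls off the work surface, if the arm or the gripper's body presses on something with over 40 N, if the wrist force passes 120 N, or if a joint passes its speed limit or range.

## Working session

There is one attempt and no reset: what is moved stays moved. The work goes in short steps, Python scripts to look and compute and a tool call to move; the robot and the scene stay as the last step left them, time stands still between calls to the robot, and variables do not carry over. Pictures are saved under pics/ and viewed, at most 10 in all, crops included, and the job is handed in when it is done.

Besides the shell and the picture viewer there is one more tool, called after "Call:" in YAML: its name, and indented under it one key for each argument. drive_tool: Moves the arm, as the interface text tells. Its arguments: {"type":"object","properties":{"steps":{"type":"array"},"force":{"type":"number"}},"required":["steps"]}

```bash
mkdir -p pics; cat > h.py <<'E'
import numpy as np, cv2
from station import ctrl
def pts(im):
    d=im["depth"]; v,u=np.mgrid[:d.shape[0],:d.shape[1]]
    c=np.stack([(u-im["cx"])/im["fx"]*d,(v-im["cy"])/im["fy"]*d,d],-1)
    P=(c-im["t"])@im["R"]; P[d==0]=np.nan
    return P
def save(im,n): cv2.imwrite(n,im["color"][:,:,::-1])
E
python3 - <<'E'
from h import *
a=ctrl.get_image("top");b=ctrl.get_image("side")
np.save("top.npy",a,allow_pickle=True)
save(a,"pics/top.png");save(b,"pics/side.png")
o=ctrl.get_obs();print(o, ctrl.grip_point_offset)
print(a["R"],a["t"],a["fx"])
E
```

```text
{'t': 0.1, 'q': array([-1.37000493e+00,  5.32999807e-02,  1.61413881e+00,  7.08936409e-07,
        1.47599016e+00, -1.18985194e-01]), 'dq': array([ 0.00026146, -0.00313734, -0.0028698 ,  0.00125451,  0.00093716,
        0.00191424]), 'effort': array([ 1.67298771e-03, -3.94897091e+01, -3.71365678e+01, -5.09522135e-05,
        3.85259773e-03, -1.31397306e-05]), 'tool_pos': array([ 0.19636984, -0.59276717,  0.23019097]), 'tool_rot': array([-3.09971050e+00, -4.99874243e-01,  1.16774252e-04]), 'contact_force': array([ 0.55625835, -0.36567572, -0.07089101]), 'wrist_torque': array([ 0.00303   , -0.03542696,  0.01678218]), 'grip_force': 0.0, 'opening': 0.08578493490093128} 0.0187
[[-0.02754579 -0.99948283  0.01659195]
 [-0.99592712  0.02601472 -0.08632734]
 [ 0.08585106 -0.01890233 -0.99612866]] [0.03050996 0.55296089 1.08613737] 466.11399812180946
```

View pics/top.png

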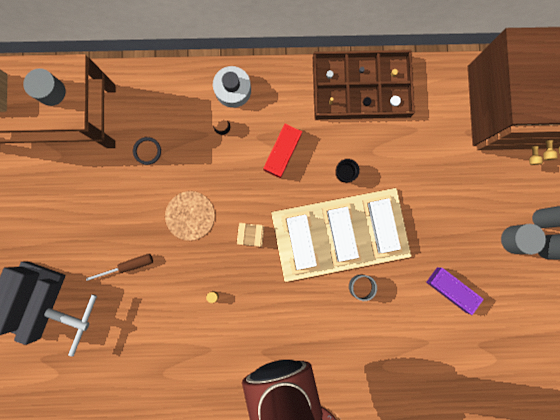

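View pics/side.png

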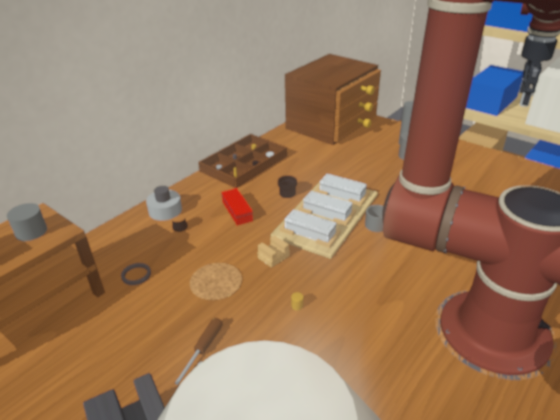

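The top view shows three white tins in the rack at pixels (301,242), (344,234) and (385,225). The look-alikes are red at (284,150) and purple at (455,290). The mat is at (190,216), with the jig at (250,235) beside the rack and the tube at (363,287) just below it. I choose the three white ones.

```bash
python3 - <<'E'
from h import *
a=np.load("top.npy",allow_pickle=True).item(); P=pts(a);c=a["color"].astype(int)
m=(c.min(-1)>165)&(c.max(-1)-c.min(-1)<50)&(P[...,2]>.035)&(P[...,2]<.06)
m[:180]=0;m[290:]=0;m[:,:270]=0;m[:,415:]=0
n,l,s,ce=cv2.connectedComponentsWithStats(m.astype(np.uint8))
for i in range(1,n):
    if s[i,4]<200: continue
    q=P[l==i]; z=np.median(q[:,2]); q=q[q[:,2]>z-.006]
    r=cv2.minAreaRect((q[:,:2]*1000).astype(np.float32)); print(ce[i].round(),s[i,4],r,z.round(4))
# rack board
m=(P[...,2]>.006)&(P[...,2]<.03);m[:180]=0;m[285:]=0;m[:,:266]=0;m[:,415:]=0
m|=(l>0)
m=cv2.morphologyEx(m.astype(np.uint8),cv2.MORPH_OPEN,np.ones((5,5)))
n,l,s,ce=cv2.connectedComponentsWithStats(m); i=1+s[1:,4].argmax()
print("rack",cv2.minAreaRect((P[l==i][:,:2]*1000).astype(np.float32)))
h=cv2.cvtColor(a["color"],cv2.COLOR_RGB2HSV)
for n,(u,v,r) in dict(mat=(190,216,24),jig=(250,235,12),tube=(363,287,14),barrel=(347,170,12)).items():
    q=P[v-r:v+r+1,u-r:u+r+1].reshape(-1,3); k=q[:,2]>(.0015 if n=="mat" else .02); print(n,np.nanmedian(q,0).round(3),np.nanmax(q[:,2]).round(3),q[k].min(0).round(3),q[k].max(0).round(3))
cv2.imwrite("pics/crop.png",cv2.resize(a["color"][180:305,225:425,::-1],None,fx=3.5,fy=3.5))
E
```

```text
[384. 225.] 1027 ((513.3015747070312, -210.74191284179688), (119.87052154541016, 47.92051315307617), 9.567463874816895) 0.0479
[343. 233.] 1032 ((496.3582763671875, -112.30657196044922), (119.42134857177734, 46.34347152709961), 9.99150276184082) 0.048
[301. 241.] 1037 ((480.188720703125, -14.433452606201172), (119.4168472290039, 46.91631317138672), 9.716208457946777) 0.0483
rack ((497.10223388671875, -112.28480529785156), (170.03512573242188, 310.2683410644531), 9.486932754516602)
mat [0.549 0.249 0.003] 0.01 [0.49  0.191 0.002] [0.609 0.308 0.01 ]
jig [0.499 0.105 0.02 ] 0.044 [0.474 0.076 0.02 ] [0.527 0.133 0.044]
tube [ 0.368 -0.162  0.001] 0.051 [ 0.341 -0.186  0.02 ] [ 0.4   -0.126  0.051]
barrel [ 0.65  -0.133  0.006] 0.05 [ 0.619 -0.155  0.021] [ 0.674 -0.102  0.05 ]
```

View pics/crop.png

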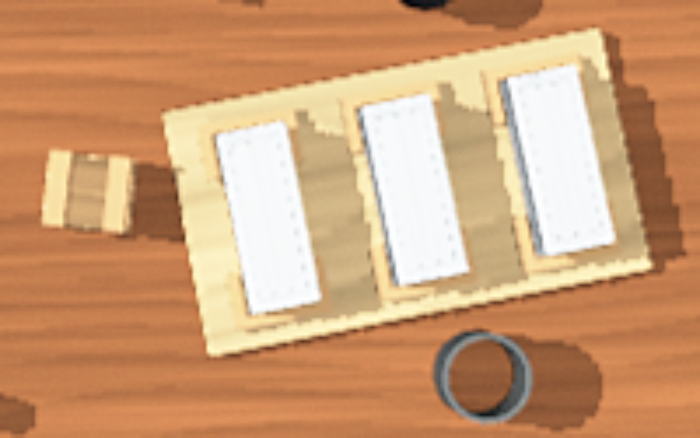

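The measurements agree with the given sizes: tins 120x47 mm with tops at 48 mm, rack 170x310 mm at a yaw of +9.6°, tin spacing 100 mm. The mat centre is at (0.549, 0.249). I start with the right tin: turn the tool to yaw 9.6°, then go above it.

Call:
drive_tool:
  steps:
    - {"translation":[0,0,0],"angular":[0,0,0.6],"gripper":1}
    - {"translation":[0,0,0],"angular":[0,0,0.49],"gripper":1}
    - {"translation":[0.94,-0.81,0],"angular":[0,0,0],"gripper":1}
    - {"translation":[0.94,-0.81,0],"angular":[0,0,0],"gripper":1}
    - {"translation":[0.94,-0.81,0],"angular":[0,0,0],"gripper":1}
    - {"translation":[0.94,-0.81,0],"angular":[0,0,0],"gripper":1}
    - {"translation":[0.94,-0.81,0],"angular":[0,0,0],"gripper":1}
    - {"translation":[0.94,-0.81,0],"angular":[0,0,0],"gripper":1}
  force: 80

```text
t: 1.1
tool_pos: [0.3871, -0.3624, 0.2308]
tool_rot: [-3.13, -0.263, 0.0]
contact_force: [0.8, -0.0, -0.5]
opening: 0.0851
grip_force: 0.0
```

Call:
drive_tool:
  steps:
    - {"translation":[0.94,-0.81,0],"angular":[0,0,0],"gripper":1}
    - {"translation":[0.94,-0.81,0],"angular":[0,0,0],"gripper":1}
    - {"translation":[0.94,-0.81,0],"angular":[0,0,0],"gripper":1}
    - {"translation":[0.94,-0.81,0.5],"angular":[0,0,0],"gripper":1}
    - {"translation":[0,0,1],"angular":[0,0,0],"gripper":1}
    - {"translation":[0,0,1],"angular":[0,0,0],"gripper":1}
    - {"translation":[0,0,0],"angular":[0,0,0],"gripper":1}
    - {"translation":[0,0,0],"angular":[0,0,0],"gripper":1}

```text
t: 2.1
tool_pos: [0.5137, -0.2116, 0.1327]
tool_rot: [3.13, 0.262, 0.002]
contact_force: [0.5, -0.1, 0.4]
opening: 0.0856
grip_force: 0.0
```

On target over the right tin. Now I descend 115 mm, grip, lift about 130 mm and settle.

Call:
drive_tool:
  steps:
    - {"translation":[0,0,0.9],"angular":[0,0,0],"gripper":1}
    - {"translation":[0,0,0.9],"angular":[0,0,0],"gripper":1}
    - {"translation":[0,0,0.6],"angular":[0,0,0],"gripper":1}
    - {"translation":[0,0,0.45],"angular":[0,0,0],"gripper":1}
    - {"translation":[0,0,0],"angular":[0,0,0],"gripper":1}
    - {"translation":[0,0,0],"angular":[0,0,0],"gripper":0}
    - {"translation":[0,0,0],"angular":[0,0,0],"gripper":0}
    - {"translation":[0,0,0],"angular":[0,0,0],"gripper":0}

```text
t: 3.1
tool_pos: [0.5145, -0.2119, 0.019]
tool_rot: [3.128, 0.263, 0.004]
contact_force: [-0.3, -0.4, 6.2]
opening: 0.0446
grip_force: 85.5
```

Call:
drive_tool:
  steps:
    - {"translation":[0,0,0],"angular":[0,0,0],"gripper":0}
    - {"translation":[0,0,-0.5],"angular":[0,0,0],"gripper":0}
    - {"translation":[0,0,-0.8],"angular":[0,0,0],"gripper":0}
    - {"translation":[0,0,-0.8],"angular":[0,0,0],"gripper":0}
    - {"translation":[0,0,-0.7],"angular":[0,0,0],"gripper":0}
    - {"translation":[0,0,0],"angular":[0,0,0],"gripper":0}
    - {"translation":[0,0,0],"angular":[0,0,0],"gripper":0}
    - {"translation":[0,0,0],"angular":[0,0,0],"gripper":0}

```text
t: 4.1
tool_pos: [0.5118, -0.2103, 0.127]
tool_rot: [-3.128, -0.263, 0.005]
contact_force: [0.7, -1.3, -4.0]
opening: 0.0448
grip_force: 84.3
```

```bash
cat > w.py <<'E'
from h import *
from scipy.spatial.transform import Rotation as R
o=ctrl.get_obs(); r=R.from_rotvec(o["tool_rot"])
print(o["t"],o["tool_pos"].round(4),"yaw",np.degrees(np.arctan2(*r.apply([1,0,0])[[1,0]])).round(2),"tilt",np.degrees(np.arccos(-r.apply([0,0,1])[2])).round(2),"F",o["contact_force"].round(2),"M tool",r.inv().apply(o["wrist_torque"]).round(4),"Mw",o["wrist_torque"].round(4),o["opening"].round(4),o["grip_force"])
E
python3 w.py
```

```text
Traceback (most recent call last):
  File "w.py", line 4, in <module>
    print(o["t"],o["tool_pos"].round(4),"yaw",np.degrees(np.arctan2(*r.apply([1,0,0])[[1,0]])).round(2),"tilt",np.degrees(np.arccos(-r.apply([0,0,1])[2])).round(2),"F",o["contact_force"].round(2),"M tool",r.inv().apply(o["wrist_torque"]).round(4),"Mw",o["wrist_torque"].round(4),o["opening"].round(4),o["grip_force"])
                                                                                                                                                                                                                                                                                       ^^^^^^^^^^^^^^^^^^
AttributeError: 'float' object has no attribute 'round'
```

Call:
drive_tool:
  steps:
    - {"translation":[0,0,0],"angular":[0,1,0],"gripper":0}
    - {"translation":[0,0,0],"angular":[0,1,0],"gripper":0}
    - {"translation":[0,0,0],"angular":[0,1,0],"gripper":0}
    - {"translation":[0,0,0],"angular":[0,0,0],"gripper":0}
    - {"translation":[0,0,0],"angular":[0,0,0],"gripper":0}
    - {"translation":[0,0,0],"angular":[0,0,0],"gripper":0}
    - {"translation":[0,0,0],"angular":[0,0,0],"gripper":0}

```text
t: 4.97
tool_pos: [0.5139, -0.2111, 0.1298]
tool_rot: [-3.029, -0.256, -0.644]
contact_force: [-0.2, -0.8, -3.9]
opening: 0.0446
grip_force: 84.2
```

```bash
sed -i 's/o\["opening"\].round(4)/round(o["opening"],4)/' w.py; python3 w.py
```

```text
4.975 [ 0.5139 -0.2111  0.1298] yaw 9.67 tilt 23.99 F [-0.18 -0.85 -3.89] M tool [-0.0037 -0.3933 -0.0448] Mw [-0.0873  0.3841  0.0392] 0.0446 84.18918371200562
```

Call:
drive_tool:
  steps:
    - {"translation":[0,0,0],"angular":[0,-1,0],"gripper":0}
    - {"translation":[0,0,0],"angular":[0,-1,0],"gripper":0}
    - {"translation":[0,0,0],"angular":[0,-1,0],"gripper":0}
    - {"translation":[0,0,0],"angular":[0,0,0],"gripper":0}
    - {"translation":[0,0,0],"angular":[0,0,0],"gripper":0}
    - {"translation":[0,0,0],"angular":[0,0,0],"gripper":0}

```text
t: 5.72
tool_pos: [0.5124, -0.2111, 0.129]
tool_rot: [-3.13, -0.262, -0.001]
contact_force: [-0.6, -0.1, -4.1]
opening: 0.0449
grip_force: 84.2
```

```bash
python3 w.py
```

```text
5.725 [ 0.5124 -0.2111  0.129 ] yaw 9.56 tilt 0.04 F [-0.61 -0.09 -4.09] M tool [-0.0083  0.0241 -0.0045] Mw [-0.0042 -0.0252  0.0044] 0.0449 84.20827031135559
```

Call:
drive_tool:
  steps:
    - {"translation":[0,0,0],"angular":[0,-1,0],"gripper":0}
    - {"translation":[0,0,0],"angular":[0,-1,0],"gripper":0}
    - {"translation":[0,0,0],"angular":[0,-1,0],"gripper":0}
    - {"translation":[0,0,0],"angular":[0,0,0],"gripper":0}
    - {"translation":[0,0,0],"angular":[0,0,0],"gripper":0}
    - {"translation":[0,0,0],"angular":[0,0,0],"gripper":0}
    - {"translation":[0,0,0],"angular":[0,0,0],"gripper":0}

```text
t: 6.6
tool_pos: [0.5128, -0.2114, 0.13]
tool_rot: [3.029, 0.253, -0.641]
contact_force: [-1.0, 0.1, -4.6]
opening: 0.0449
grip_force: 84.2
```

```bash
python3 w.py
```

```text
6.6 [ 0.5128 -0.2114  0.13  ] yaw 9.55 tilt 23.92 F [-1.01  0.06 -4.55] M tool [ 0.0582  0.4714 -0.0313] Mw [ 0.1433 -0.4539  0.0053] 0.0449 84.2195999622345
```

Call:
drive_tool:
  steps:
    - {"translation":[0,0,0],"angular":[0,1,0],"gripper":0}
    - {"translation":[0,0,0],"angular":[0,1,0],"gripper":0}
    - {"translation":[0,0,0],"angular":[0,1,0],"gripper":0}
    - {"translation":[0,0,0],"angular":[0,0,0],"gripper":0}
    - {"translation":[0,0,0],"angular":[0,0,0],"gripper":0}
    - {"translation":[0,0,0],"angular":[0,0,0],"gripper":0}

```text
t: 7.35
tool_pos: [0.5138, -0.2111, 0.1294]
tool_rot: [3.13, 0.264, -0.001]
contact_force: [0.3, -0.4, -4.7]
opening: 0.0443
grip_force: 84.1
```

```bash
python3 w.py
```

```text
7.35 [ 0.5138 -0.2111  0.1294] yaw 9.64 tilt 0.05 F [ 0.33 -0.38 -4.73] M tool [-0.0022 -0.0346  0.0017] Mw [-0.008   0.0337 -0.0017] 0.0443 84.07095551490784
```

The shift is near the noise level, so I will average readings at level after each rock.

```bash
cat > avg.py <<'E'
from h import *
from scipy.spatial.transform import Rotation as R
M=[];F=[]
for i in range(14):
    ctrl.get_image("top"); o=ctrl.get_obs(); M.append(R.from_rotvec(o["tool_rot"]).inv().apply(o["wrist_torque"])); F.append(o["contact_force"])
M=np.array(M); print(o["t"],o["tool_pos"].round(4),"M",M.mean(0).round(4),"+-",(M.std(0)/14**.5).round(4),"F",np.mean(F,0).round(2))
E
python3 avg.py
```

```text
8.05 [ 0.5131 -0.2111  0.1293] M [ 0.0211 -0.0446  0.0034] +- [0.0064 0.0066 0.0079] F [ 0.11  0.01 -4.3 ]
```

Call:
drive_tool:
  steps:
    - {"translation":[0,0,0],"angular":[0,1,0],"gripper":0}
    - {"translation":[0,0,0],"angular":[0,1,0],"gripper":0}
    - {"translation":[0,0,0],"angular":[0,1,0],"gripper":0}
    - {"translation":[0,0,0],"angular":[0,0,0],"gripper":0}
    - {"translation":[0,0,0],"angular":[0,0,0],"gripper":0}
    - {"translation":[0,0,0],"angular":[0,-1,0],"gripper":0}
    - {"translation":[0,0,0],"angular":[0,-1,0],"gripper":0}
    - {"translation":[0,0,0],"angular":[0,-1,0],"gripper":0}

```text
t: 9.05
tool_pos: [0.5152, -0.2114, 0.131]
tool_rot: [3.128, 0.263, -0.004]
contact_force: [0.7, 0.1, -4.2]
opening: 0.045
grip_force: 84.3
```

Call:
drive_tool:
  steps:
    - {"translation":[0,0,0],"angular":[0,0,0],"gripper":0}
    - {"translation":[0,0,0],"angular":[0,0,0],"gripper":0}

```text
t: 9.3
tool_pos: [0.5136, -0.2108, 0.1292]
tool_rot: [-3.13, -0.264, -0.002]
contact_force: [-0.2, 0.3, -5.5]
opening: 0.0447
grip_force: 84.4
```

```bash
python3 avg.py
```

```text
10.0 [ 0.5132 -0.2111  0.1293] M [0.0068 0.0553 0.0049] +- [0.0084 0.0109 0.0087] F [-0.01 -0.17 -4.46]
```

Moment shift is 0.100 ± 0.013 N m, which matches 130 g moving 80 mm, so the right tin rattles. I carry it over the mat.

Call:
drive_tool:
  steps:
    - {"translation":[0,0,-0.35],"angular":[0,0,0],"gripper":0}
    - {"translation":[0,0,-0.35],"angular":[0,0,0],"gripper":0}
    - {"translation":[0.1,-0.4,0],"angular":[0,0,0],"gripper":0}
    - {"translation":[0.2,-0.8,0],"angular":[0,0,0],"gripper":0}
    - {"translation":[0.2,-0.8,0],"angular":[0,0,0],"gripper":0}
    - {"translation":[0.2,-0.8,0],"angular":[0,0,0],"gripper":0}
    - {"translation":[0.2,-0.8,0],"angular":[0,0,0],"gripper":0}
    - {"translation":[0.2,-0.8,0],"angular":[0,0,0],"gripper":0}

```text
t: 11.0
tool_pos: [0.5269, -0.0281, 0.1573]
tool_rot: [-3.13, -0.264, -0.0]
contact_force: [0.9, 0.5, -4.2]
opening: 0.0447
grip_force: 84.3
```

Call:
drive_tool:
  steps:
    - {"translation":[0.2,-0.8,0],"angular":[0,0,0],"gripper":0}
    - {"translation":[0.2,-0.8,0],"angular":[0,0,0],"gripper":0}
    - {"translation":[0.2,-0.8,0],"angular":[0,0,0],"gripper":0}
    - {"translation":[0.2,-0.8,0],"angular":[0,0,0],"gripper":0}
    - {"translation":[0.2,-0.8,0],"angular":[0,0,0],"gripper":0}
    - {"translation":[0.2,-0.8,0],"angular":[0,0,0],"gripper":0}
    - {"translation":[0.2,-0.8,0],"angular":[0,0,0],"gripper":0}
    - {"translation":[0.2,-0.8,0],"angular":[0,0,0],"gripper":0}

```text
t: 12.0
tool_pos: [0.5467, 0.2349, 0.1572]
tool_rot: [-3.13, -0.264, 0.001]
contact_force: [-0.2, -0.2, -4.2]
opening: 0.0447
grip_force: 84.3
```

Call:
drive_tool:
  steps:
    - {"translation":[0.1,-0.4,0],"angular":[0,0,0],"gripper":0}
    - {"translation":[0,0,0],"angular":[0,0,0],"gripper":0}
    - {"translation":[0,0,0],"angular":[0,0,0],"gripper":0}
    - {"translation":[0,0,0],"angular":[0,0,0],"gripper":0}
    - {"translation":[0,0,0],"angular":[0,0,0],"gripper":0}
    - {"translation":[0,0,0],"angular":[0,0,0],"gripper":0}

```text
t: 12.75
tool_pos: [0.549, 0.2489, 0.1574]
tool_rot: [3.131, 0.262, 0.0]
contact_force: [-0.5, -0.3, -4.7]
opening: 0.0446
grip_force: 84.3
```

```bash
python3 - <<'E'
from h import *
save(ctrl.get_image("side"),"pics/s2.png")
E
python3 w.py
```

```text
12.8 [0.5489 0.249  0.1574] yaw 9.57 tilt 0.0 F [-0.49 -0.41 -4.44] M tool [-0.0188  0.0496  0.0088] Mw [-0.0103 -0.052  -0.0088] 0.0447 84.27534699440002
```

View pics/s2.png

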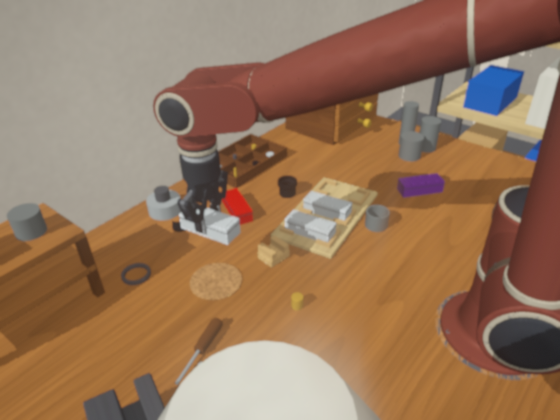

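The gripper holds the tin level at pixel (210,223), above the mat at (216,281). The other two tins still sit in their pockets at (327,205) and (310,225), and the bystanders are where they were.

```bash
python3 -c "
from station import ctrl
print(ctrl.finish_job())"
```

```text
the job is handed in; nothing more can be done
None
```

The right-pocket tin was the one that rattled: rocking it both ways shifted the wrist moment by 0.10 N m. I handed the job in with it held level over the mat centre, underside about 15 cm above the bench; the other two tins were never moved, and the verdict was not shown.

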